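# Rebuild the mower's blade spindle

## Robot

A 6-joint arm with a two-finger parallel gripper is mounted at the origin on the work surface. World frame = base frame: x ahead of the robot, y to its left, z up, the work surface at z = 0. Lengths are in m, angles in rad, forces in N, time in s.
With the tool pointing down it reaches from about 0.325 to 0.9 m from the base axis. Payload 6.1 kg.
Tool frame: the origin (TCP) lies on the centre line of the jaws, within the pads' length; the fingertips stand finger_overhang ahead of it and the grasp point (between the pads) lies 6 mm ahead of it (finger_overhang is the distance from the TCP to the fingertips, in m); y points along the fingers, x is the direction in which the jaws open and shut, and the axes are right-handed (so a half turn about y gives the same grasp; the last joint's range is limited). The gripper opens to 85 mm and grips with 20 to 120 N. Pads are 22 mm wide; open, the fingers measure 114 mm over their backs; the gripper's body (76 mm by 85 mm) begins 54 mm behind the grasp point. The pads swing forward as they close: fully open they stand 13 mm farther back than shut.
Start: joints at [1.042, 0.22, 1.526, -0, 1.395, -0.126], TCP at [0.245, 0.575, 0.256] pointing down, gripper open.
Joint ranges: [-2.98, 2.98], [-0.91, 2.08], [0.09, 2.57], [-1.24, 4.39], [0.2, 2.65], [-2.68, 2.68]. Speed limits (rad/s): [2.57, 2.57, 3.01, 3.14, 3.14, 3.14].

## Interface

Orientations are given as a unit quaternion [x, y, z, w].
In Python, from rig import sense, get_image, calibration, hand_in, finger_overhang gives the robot as it stands. The module is installed in compiled form; this text tells all that it offers.
- The arm moves only by the tool play_rows, never from a script. Its argument "commands" is a list that holds one entry, the list of rows, each a list of 5 numbers: the closure, from 0 (fully open) to 1 (shut), then the shift along the world's x, y, z in mm, then the turn about the world's z in rad. A call has 1 to 12 rows; each row shifts and turns the pose as measured when the row begins; what a row does not reach is not made up. A row lasts 1/10 s, in which the tool goes at most 50 mm and 8.59 degrees, less where a joint would pass 70% of its speed; a pose out of reach is approached as far as the arm can. A call with a gripper value outside its range is refused whole. The fingers move at their own pace and stop on an object; "newtons" is the grip in N (left out, the last holds). Time passes only in rows, so rows that do not move let the fingers close. It gives the time, the measured TCP pose, the force and the opening at its end, in the units of the state.
- sense(): the state, without advancing time (a new reading comes with each control period).
- get_image(name): name is "scene" or "top"; returns (picture, depth): 480x640x3 uint8, blue, green, red; 480x640 float32, m along the optical axis (not along the pixel's ray), 0 where there is no reading.
- calibration(name): a dict with "mtx" (3x3 intrinsics, pixels), "R" (3x3) and "t" (3): a world point X has camera coordinates R X + t. Camera axes: x right, y down, z forward; pixel columns grow to the right and rows downward; lengths in m; the calibration is good to about 2 mm. A picture is of the moment at which its call begins. calibration takes no time and is no camera call.
- hand_in(): hands the job in, once; it reports no verdict.
The state is a dict: "clock": time; "joint_pos": joint angles; "dq": joint speeds; "joint_torque": joint torques, N m; "eef_pos": TCP position; "orientation": TCP orientation; "ft_force": force on the tool from outside, world axes, zero at the start; "moment": the same for the moment, N m; "finger_gap": finger opening in m.
Only numpy, scipy, OpenCV 4.12 (cv2) and the standard library are available. Lean on these libraries where they do the work, as an engineer would, in place of code of your own. Each camera call takes 0.05 s, during which the arm holds its last target. There are 200 camera calls.

## Task

First lift the worn rusty bush off the pin of the blue stand and lay it flat in the green scrap tray. Then stack the new parts over the pin, one after another, each fully down on the one below and let go: the black pulley first, then the brass spacer, then the silver collar, and last the red cap. Leave the oil bottle and the spanner where they are.

Things in the scene. Friction and masses are not known exactly. Their poses are not given: they have to be found in the camera images.
- stand: Stand, fixed: blue square block 100 x 100 mm, 30 mm high, with an upright steel pin in its middle. Origin: centre of the block's underside, on the pin's axis; z up; x, y parallel to its sides. Pin: 12 mm diameter, 58 mm tall above the block's top (tip 88 mm above the origin), its last 12 mm tapering to 5 mm. The worn bush is on it at the start. Each part seats on what lies below it.
- tray: Scrap tray, green plastic, fixed to the bench: open-topped, square, 140 x 140 mm outside, 30 mm high, walls and floor 4 mm thick, empty. Origin: centre of its underside; x and y are parallel to its sides.
- old_bush: Worn bush: rust-brown ring, 50 mm outside diameter, 16 mm high, 19 mm through bore, 0.15 kg. Its origin is the centre of its underside, z up. At the start it lies flat on the stand's blue block with the pin through it.
- pulley: Belt pulley: black ring with a V groove round its rim, 56 mm outside diameter, 18 mm high, 19 mm through bore, 0.22 kg. Its origin is the centre of its underside, z up; it lies flat on the bench at the start, bore upright. 
- spacer: Spacer: brass (yellow metal) ring, 36 mm outside diameter, 16 mm high, 19 mm through bore, 0.09 kg. Its origin is the centre of its underside, z up; it lies flat on the bench at the start, bore upright. 
- collar: Collar: silver metal ring, 48 mm outside diameter, 12 mm high, 19 mm through bore, 0.12 kg. Its origin is the centre of its underside, z up; it lies flat on the bench at the start, bore upright. 
- cap: Cap: red ribbed plastic cap, 41 mm outside diameter over the ribs (40 mm where it is gripped), 24 mm high, closed on top, with a blind bore of 19 mm diameter, 16 mm deep, open at its underside, 0.06 kg. Its origin is the centre of its underside, z up; it lies flat on the bench at the start, bore upright. 
- oil_bottle: Bystander, to be left alone: upright white oil bottle with a black cap, 54 mm in diameter, 120 mm high, loose. Origin: centre of its underside.
- spanner: Bystander, to be left alone: steel spanner lying loose on the bench, 170 mm long, along its own x axis. Origin: about its middle, at its underside.
There are look-alikes about, which are no part of the job. Leave any pink look-alike of the pulley alone.

How it is judged:
On the way, in this order (a step that is already met when the one before it is completed fails the run):
1. the worn rusty bush lies flat in the green tray, released (x of old_bush in the frame of tray between -0.046 and 0.046 m and y of old_bush in the frame of tray between -0.046 and 0.046 m and z of old_bush in the frame of tray below 0.008 m and angle between old_bush's own z axis and vertical below 0.08 rad and contact force between the fingers and old_bush below 0.05 N), for 0.2 s.
2. the black pulley sits on the stand's base, over the pin, released (z of pulley in the frame of stand between 0.027 and 0.033 m and horizontal distance between pulley and stand below 0.005 m and angle between pulley's own z axis and vertical below 0.08 rad and contact force between the fingers and pulley below 0.05 N), for 0.2 s.
3. the brass spacer sits on the pulley, over the pin, released (z of spacer in the frame of stand between 0.045 and 0.051 m and horizontal distance between spacer and stand below 0.005 m and angle between spacer's own z axis and vertical below 0.08 rad and contact force between the fingers and spacer below 0.05 N), for 0.2 s.
4. the silver collar sits on the spacer, over the pin, released (z of collar in the frame of stand between 0.061 and 0.067 m and horizontal distance between collar and stand below 0.005 m and angle between collar's own z axis and vertical below 0.08 rad and contact force between the fingers and collar below 0.05 N), for 0.2 s.
5. the red cap sits on the collar, over the pin, released (z of cap in the frame of stand between 0.073 and 0.079 m and horizontal distance between cap and stand below 0.005 m and angle between cap's own z axis and vertical below 0.08 rad and contact force between the fingers and cap below 0.05 N), for 0.2 s.
At the end, for the whole second after the job is handed in: The rusty bush lies flat on the tray's floor. On the stand's pin, from the bottom: pulley, spacer, collar, cap, each upright (within 0.08 rad), within 5 mm of the pin's axis and within 3 mm of its fully seated height. Everything is released and at rest (under 10 mm/s) (x of old_bush in the frame of tray between -0.046 and 0.046 m and y of old_bush in the frame of tray between -0.046 and 0.046 m and z of old_bush in the frame of tray below 0.008 m and angle between each of old_bush, pulley, spacer, collar, cap's own z axis and vertical below 0.08 rad and z of pulley in the frame of stand between 0.027 and 0.033 m and horizontal distance between each of pulley, spacer, collar, cap and stand below 0.005 m and z of spacer in the frame of stand between 0.045 and 0.051 m and z of collar in the frame of stand between 0.061 and 0.067 m and z of cap in the frame of stand between 0.073 and 0.079 m and linear speed of each of old_bush, pulley, spacer, collar, cap below 0.01 m/s); the robot touches nothing.
It fails at once if the oil bottle is knocked over or shifted by more than 30 mm (distance of oil_bottle from where it was at the start of the episode above 0.03 m or angle between oil_bottle's own z axis and vertical above 0.3 rad).
It fails at once if the spanner is shifted by more than 30 mm (distance of spanner from where it was at the start of the episode above 0.03 m).
It also fails if it takes over 120 s, if anything falls off the work surface, if the arm or the gripper's body presses on something with over 40 N, if the wrist force passes 120 N, or if a joint passes its speed limit or range.

## Working session

There is one attempt and no reset: what is moved stays moved. The work goes in short steps, Python scripts to look and compute and a tool call to move; the robot and the scene stay as the last step left them, time stands still between calls to the robot, and variables do not carry over. Pictures are saved under pics/ and viewed, about 12 in all and at most 16, crops included, and the job is handed in when it is done.

Besides the shell and the picture viewer there is one more tool, called after ">>>" as name(argument=value, ...) on one line, values as JSON. play_rows: Moves the arm, as the interface text tells. Its arguments: {"type":"object","properties":{"commands":{"type":"array","items":{"type":"array","items":{"type":"array","items":{"type":"number"}}}},"newtons":{"type":"number"}},"required":["commands"]}

```bash
mkdir -p pics; python3 - <<'E'
from rig import *
import cv2,numpy as np
print(sense(), finger_overhang)
for n in("scene","top"):
    p,d=get_image(n); cv2.imwrite(f"pics/{n}0.png",p); np.savez(f"{n}0.npz",p=p,d=d); c=calibration(n); print(n,c)
E
```

```text
{'clock': 0.0, 'joint_pos': array([ 1.04187377e+00,  2.21298869e-01,  1.52761671e+00,  2.74448562e-05,
        1.39467107e+00, -1.26087354e-01]), 'dq': array([-1.11485593e-03, -7.99458621e-04,  4.10494960e-04,  4.35804390e-05,
       -1.82435493e-03, -2.17518219e-03]), 'joint_torque': array([ 6.29266633e-04, -4.96902680e+01, -3.89390874e+01, -1.62949982e-05,
        1.08896813e-02, -1.82843257e-05]), 'eef_pos': array([0.24472486, 0.57449444, 0.25515115]), 'orientation': array([ 0.59022494,  0.38922454, -0.3904977 , -0.58961879]), 'ft_force': array([ 0.6986575 ,  0.5245545 , -0.26663485]), 'moment': array([-0.02011597, -0.02225982, -0.01016176]), 'finger_gap': 0.08533414818377812} 0.025
scene {'mtx': array([[502.56653055,   0.        , 316.86208241],
       [  0.        , 502.56653055, 238.86376663],
       [  0.        ,   0.        ,   1.        ]]), 'R': array([[ 0.59149533,  0.8062316 ,  0.01112995],
       [ 0.56910488, -0.40766831, -0.71409116],
       [-0.57118553,  0.4287157 , -0.69996424]]), 't': array([-0.30581731, -0.29834718,  1.44473704])}
top {'mtx': array([[563.06205263,   0.        , 325.60158035],
       [  0.        , 563.06205263, 238.84280651],
       [  0.        ,   0.        ,   1.        ]]), 'R': array([[-0.00708107, -0.99993405,  0.00904223],
       [-0.98627114,  0.00549186, -0.16504266],
       [ 0.16498211, -0.01008677, -0.98624498]]), 't': array([-0.01099407,  0.56797377,  1.28355736])}
```

View pics/top0.png

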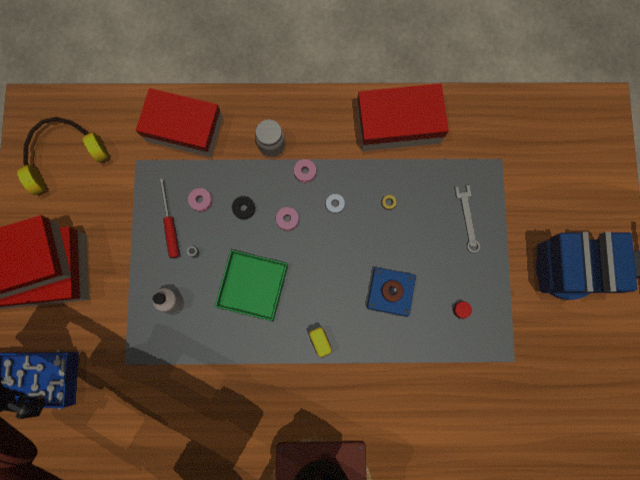

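View pics/scene0.png

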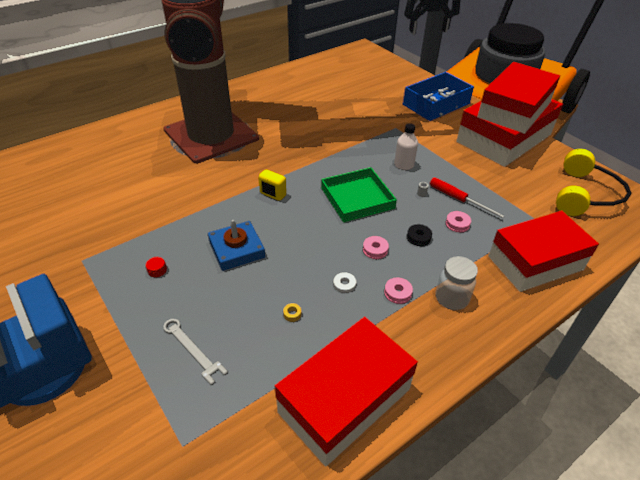

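```bash
cat > h.py <<'E'
import cv2,numpy as np
from rig import *
from scipy.spatial.transform import Rotation as Ro
C={n:calibration(n) for n in("scene","top")}
def cast(n,uv,z):
    c=C[n]; r=c["R"].T@np.linalg.inv(c["mtx"])@np.array([uv[0],uv[1],1.]); o=-c["R"].T@c["t"]
    return o+r*(z-o[2])/r[2]
def proj(n,X):
    c=C[n]; q=c["mtx"]@(c["R"]@np.array(X)+c["t"]); return q[:2]/q[2]
def shot(n,tag):
    p,d=get_image(n); cv2.imwrite(f"pics/{n}{tag}.png",p); return p,d
HSV=dict(green=((50,100,40),(75,255,255)),blue=((100,100,40),(125,255,255)),cap=((0,180,60),(5,255,255)),
 spacer=((18,100,60),(35,255,255)),bush=((2,80,20),(14,255,255)),black=((0,0,0),(180,255,38)),silver=((0,0,135),(180,60,255)))
def blob(p,col,win,hull=True):
    x0,y0,x1,y1=win; h=cv2.cvtColor(p,cv2.COLOR_BGR2HSV)[y0:y1,x0:x1]
    m=cv2.inRange(h,*HSV[col]); cs,_=cv2.findContours(m,cv2.RETR_EXTERNAL,cv2.CHAIN_APPROX_NONE)
    c=max(cs,key=cv2.contourArea)+np.array([x0,y0]); c=cv2.convexHull(c); M=cv2.moments(c)
    return np.array([M["m10"]/M["m00"],M["m01"]/M["m00"]]),M["m00"],cv2.minAreaRect(c)
E
python3 - <<'E'
from h import *
s=sense(); print(Ro.from_quat(s["orientation"]).as_matrix().round(3))
I={n:np.load(n+"0.npz") for n in C}
for nm,col,z,wt,ws in [("tray","green",.03,(205,235,300,335),(310,155,410,230)),("stand","blue",.03,(355,255,430,325),(195,210,280,280)),
 ("bush","bush",.038,(370,270,415,312),(215,220,255,255)),("cap","cap",.012,(445,290,480,330),(135,250,180,285)),
 ("spacer","spacer",.008,(375,188,405,215),(275,295,308,325)),("collar","silver",.006,(318,188,352,220),(325,265,365,300)),
 ("pulley","black",.009,(225,190,262,226),(400,218,440,252))]:
    for n,w in(("top",wt),("scene",ws)):
        c,a,r=blob(I[n]["p"],col,w); print(nm,n,c.round(1),a,np.round(r[1],1),round(r[2],1),cast(n,c,z).round(4))
# coarse scene positions by depth of pin
for n,w in(("top",(370,270,415,312)),("scene",(215,215,260,260))):
    d=I[n]["d"][w[1]:w[3],w[0]:w[2]]; v,u=np.nonzero(d>0)
    c=C[n]; X=(np.linalg.inv(c["mtx"])@np.stack([u+w[0],v+w[1],np.ones(len(u))]))*d[v,u]; X=c["R"].T@(X-c["t"][:,None])
    k=X[2]>.055; print("pin",n,X[:,k].T.round(3).tolist()[:14], X[:,k].mean(1) if k.any() else None)
p=np.hstack([cv2.resize(I["top"]["p"][260:320,360:430],None,fx=6,fy=6),cv2.resize(I["scene"]["p"][205:265,200:263],None,fx=6,fy=6)]);cv2.imwrite("pics/z0.png",p)
E
```

```text
[[ 0.392 -0.001 -0.92 ]
 [ 0.92  -0.002  0.392]
 [-0.002 -1.     0.   ]]
tray top [251.3 284.9] 3540.0 [60.  59.9] 14.5 [0.4616 0.1613 0.03  ]
tray scene [357.9 193.9] 2718.0 [48.  69.6] 75.1 [0.4787 0.1507 0.03  ]
stand top [391.3 291.4] 1767.5 [42.5 42.4] 10.6 [ 0.4441 -0.1689  0.03  ]
stand scene [236.1 245. ] 1867.5 [41.  49.8] 72.9 [ 0.46  -0.175  0.03 ]
bush top [392.2 290.7] 308.5 [19.8 19.1] 45.0 [ 0.4452 -0.17    0.038 ]
bush scene [235.  237.3] 327.5 [18.2 22. ] 78.7 [ 0.4452 -0.1683  0.038 ]
cap top [462.4 309.5] 191.5 [15. 15.] 90.0 [ 0.4014 -0.3397  0.012 ]
cap scene [155.8 266.6] 306.0 [19.6 19. ] 71.6 [ 0.4007 -0.3372  0.012 ]
spacer top [388.8 201.8] 155.5 [13.4 14.1] 45.0 [ 0.6661 -0.1714  0.008 ]
spacer scene [291.8 312. ] 258.5 [18. 17.] 90.0 [ 0.6649 -0.1697  0.008 ]
collar top [334.8 202.7] 237.0 [17. 17.] 90.0 [ 0.665  -0.0383  0.006 ]
collar scene [344.4 280.5] 316.5 [17. 23.] 90.0 [ 0.6602 -0.0339  0.006 ]
pulley top [243.3 207.5] 362.5 [21. 21.] 90.0 [0.6533 0.1863 0.009 ]
pulley scene [419.  235.2] 400.5 [23.7 20.6] 18.4 [0.655  0.1872 0.009 ]
pin top [[0.451, -0.167, 0.078], [0.451, -0.169, 0.078], [0.451, -0.172, 0.077], [0.448, -0.164, 0.081], [0.448, -0.166, 0.085], [0.448, -0.168, 0.087], [0.447, -0.17, 0.089], [0.448, -0.173, 0.082], [0.447, -0.163, 0.071], [0.446, -0.164, 0.079], [0.446, -0.166, 0.086], [0.445, -0.167, 0.091], [0.445, -0.169, 0.093], [0.446, -0.173, 0.085]] [ 0.4447843  -0.1680921   0.07877736]
pin scene [[0.442, -0.168, 0.088], [0.443, -0.171, 0.088], [0.446, -0.17, 0.09], [0.447, -0.168, 0.089], [0.444, -0.172, 0.087], [0.446, -0.17, 0.088], [0.446, -0.168, 0.086], [0.447, -0.166, 0.086], [0.444, -0.172, 0.084], [0.447, -0.171, 0.086], [0.45, -0.17, 0.088], [0.448, -0.167, 0.084], [0.445, -0.173, 0.083], [0.446, -0.171, 0.082]] [ 0.4479015  -0.17041461  0.07283078]
```

View pics/z0.png

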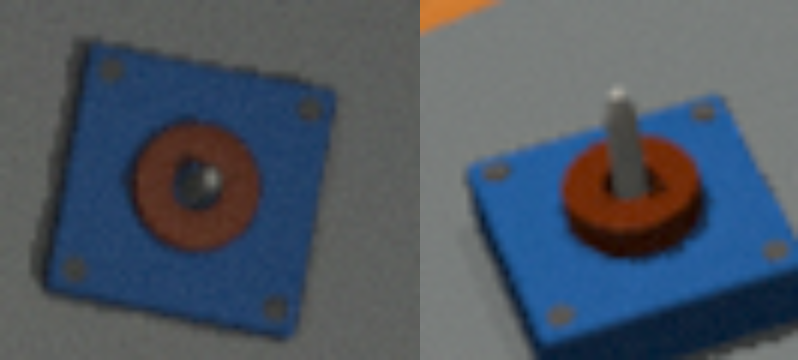

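>>> play_rows(commands=[[[0,13,-46,0,-0.1],[0,13,-46,0,-0.1],[0,13,-46,0,-0.1],[0,13,-46,0,-0.1],[0,13,-46,0,-0.1],[0,13,-46,0,-0.1],[0,13,-46,0,-0.1],[0,13,-46,0,-0.1],[0,13,-46,0,-0.1],[0,13,-46,0,-0.1],[0,13,-46,0,-0.1],[0,13,-46,0,-0.07]]], newtons=40)

```text
clock: 1.3
eef_pos: [0.3971, 0.0054, 0.2483]
orientation: [-0.707, 0.016, -0.011, 0.707]
ft_force: [1.0, 1.0, -0.0]
finger_gap: 0.0852
```

>>> play_rows(commands=[[[0,12,-44,-10,0],[0,12,-44,-10,0],[0,12,-44,-10,0],[0,10,-36,-10,0.03],[0,0,0,0,0.0],[0,0,0,0,0]]])

```text
clock: 1.9
eef_pos: [0.443, -0.176, 0.2059]
orientation: [-0.707, 0.008, -0.005, 0.707]
ft_force: [-0.4, -0.0, 0.2]
finger_gap: 0.0853
```

```bash
cat > st.py <<'E'
from h import *
def tgt(x,y,z=None):
    s=sense(); e=s["eef_pos"]; R=Ro.from_quat(s["orientation"]).as_matrix()
    print("t%.1f eef"%s["clock"],(e*1e3).round(1),"d",((np.array([x,y,e[2] if z is None else z])-e)*1e3).round(1),"yaw",round(np.arctan2(R[1,0],R[0,0]),3),"app",R[:,1].round(3),"F",s["ft_force"].round(1),"gap",round(s["finger_gap"]*1e3,1))
E
python3 -c "
from st import *; tgt(.445,-.1695)"
```

```text
t1.9 eef [ 443.  -176.   205.9] d [2.  6.5 0. ] yaw -0.019 app [-0.005  0.001 -1.   ] F [-0.4 -0.   0.2] gap 85.3
```

>>> play_rows(commands=[[[0.2,2,6,-30,0.02],[0.2,0,0,-30,0],[0.2,0,0,-30,0],[0.2,0,0,-15,0],[0.2,0,0,0,0],[0.2,0,0,0,0]]])

```text
clock: 2.5
eef_pos: [0.4451, -0.164, 0.1002]
orientation: [-0.707, -0.002, 0.003, 0.707]
ft_force: [1.4, -0.1, -0.8]
finger_gap: 0.068
```

```bash
python3 -c "
from st import *; tgt(.445,-.1695)
p,d=shot('scene','a'); cv2.imwrite('pics/za.png',cv2.resize(p[150:290,170:330],None,fx=4,fy=4))
for z in (.06,.07,.08,.09): print(z,proj('scene',[.445,-.1695,z]).round(1))
"
```

```text
t2.5 eef [ 445.1 -164.   100.2] d [-0.1 -5.5  0. ] yaw 0.007 app [-0.002  0.    -1.   ] F [ 1.4 -0.1 -0.8] gap 68.0
0.06 [233.4 230.1]
0.07 [232.9 226.6]
0.08 [232.4 223.2]
0.09 [231.9 219.7]
```

View pics/za.png

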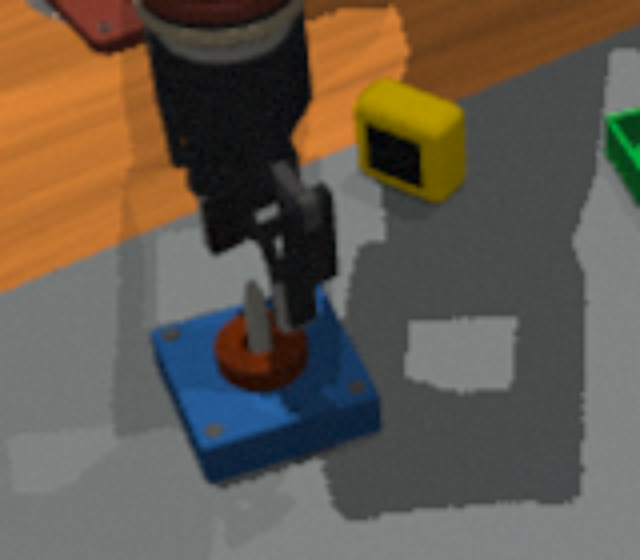

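```bash
python3 -c "
from st import *
for z in (.065,.07,.075,.08,.085,.09): print(z,proj('scene',[.483,-.164,z]).round(1))
"
```

```text
0.065 [244.5 237.4]
0.07 [244.3 235.7]
0.075 [244.1 234. ]
0.08 [243.9 232.2]
0.085 [243.6 230.5]
0.09 [243.4 228.7]
```

>>> play_rows(commands=[[[0.2,0,-5,0,0],[0.2,0,0,-10,0],[0.2,0,0,-10,0],[0.2,0,0,-10,0],[0.2,0,0,0,0],[0.2,0,0,0,0]]])

```text
clock: 3.15
eef_pos: [0.4473, -0.1704, 0.0713]
orientation: [0.708, 0.004, -0.001, -0.706]
ft_force: [0.7, 0.6, -0.6]
finger_gap: 0.0682
```

>>> play_rows(commands=[[[0.2,-2,1,-5,0],[0.2,0,0,-5,0],[0.2,0,0,-4,0],[0.2,0,0,0,0],[0.2,0,0,0,0]]])

```text
clock: 3.65
eef_pos: [0.4451, -0.1693, 0.056]
orientation: [0.708, 0.004, -0.001, -0.706]
ft_force: [-0.7, 0.1, 0.1]
finger_gap: 0.0685
```

```bash
python3 -c "
from st import *; tgt(.445,-.1695,.057)"
```

```text
t3.6 eef [ 445.1 -169.3   56. ] d [-0.1 -0.2  1. ] yaw 0.007 app [ 0.003 -0.003 -1.   ] F [-0.7  0.1  0.1] gap 68.5
```

Good; grip.

>>> play_rows(commands=[[[0.6,0,0,0,0],[0.6,0,0,0,0],[0.6,0,0,0,0],[0.6,0,0,0,0],[0.6,0,0,0,0],[0.6,0,0,0,0]]])

```text
clock: 4.25
eef_pos: [0.4453, -0.1694, 0.0568]
orientation: [0.708, 0.004, -0.001, -0.706]
ft_force: [0.6, 0.3, 0.7]
finger_gap: 0.0484
```

>>> play_rows(commands=[[[0.7,0,0,5,0],[0.7,0,0,15,0],[0.7,0,0,25,0],[0.7,0,0,25,0],[0.7,0,0,20,0],[0.7,0,0,0,0],[0.7,0,0,0,0]]])

```text
clock: 4.95
eef_pos: [0.4443, -0.1687, 0.1497]
orientation: [0.708, 0.004, -0.001, -0.706]
ft_force: [-0.1, -0.5, -2.1]
finger_gap: 0.0486
```

```bash
python3 -c "
from st import *; tgt(.4615,.1613,.12)
p,d=shot('scene','b'); cv2.imwrite('pics/zb.png',cv2.resize(p[130:290,170:330],None,fx=3,fy=3))
"
```

```text
t5.0 eef [ 444.3 -168.7  149.7] d [ 17.2 330.  -29.7] yaw 0.007 app [ 0.003 -0.002 -1.   ] F [-0.1 -0.5 -2.1] gap 48.6
```

View pics/zb.png

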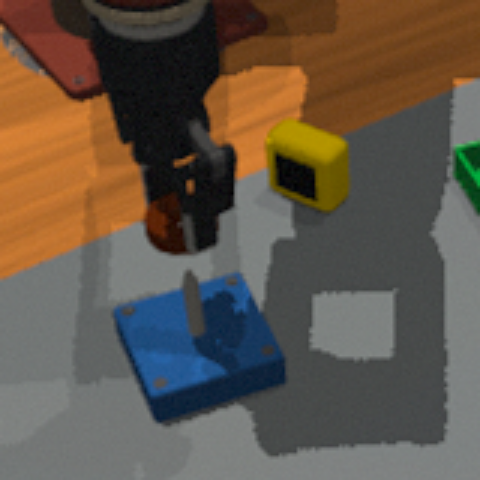

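>>> play_rows(commands=[[[0.7,1,25,0,0],[0.7,3,42,0,0],[0.7,3,42,0,0],[0.7,3,42,0,0],[0.7,2,42,0,0],[0.7,2,42,0,0],[0.7,2,42,0,0],[0.7,1,35,0,0],[0.7,0,10,0,0],[0.7,0,0,0,0],[0.7,0,0,0,0]]])

```text
clock: 6.1
eef_pos: [0.4515, 0.1636, 0.1348]
orientation: [0.708, -0.005, -0.007, -0.706]
ft_force: [-0.3, -1.0, -0.8]
finger_gap: 0.0485
```

```bash
python3 -c "
from st import *; tgt(.4615,.1613,.032)"
```

```text
t6.1 eef [451.5 163.6 134.8] d [  10.    -2.3 -102.8] yaw 0.003 app [-0.018 -0.003 -1.   ] F [-0.3 -1.  -0.8] gap 48.5
```

>>> play_rows(commands=[[[0.7,5,-2,-15,0],[0.7,5,0,-20,0],[0.7,0,0,-25,0],[0.7,0,0,-20,0],[0.7,0,0,-10,0],[0.7,0,0,-5,0],[0.7,0,0,0,0]]])

```text
clock: 6.8
eef_pos: [0.4628, 0.1516, 0.036]
orientation: [0.709, -0.009, -0.004, -0.705]
ft_force: [-0.1, -0.1, -1.1]
finger_gap: 0.0483
```

```bash
python3 -c "
from st import *; tgt(.4615,.1613,.032)"
```

```text
t6.8 eef [462.8 151.6  36. ] d [-1.3  9.7 -4. ] yaw -0.008 app [-0.018 -0.006 -1.   ] F [-0.1 -0.1 -1.1] gap 48.3
```

>>> play_rows(commands=[[[0.7,0,2,-2,0],[0.7,0,0,-2,0],[0.7,0,0,-1,0],[0.7,0,0,0,0],[0.2,0,0,0,0],[0.2,0,0,0,0],[0.2,0,0,0,0],[0.2,0,0,0,0]]])

```text
clock: 7.6
eef_pos: [0.4665, 0.1543, 0.035]
orientation: [0.709, -0.006, -0.001, -0.706]
ft_force: [0.2, -0.1, 0.2]
finger_gap: 0.0683
```

>>> play_rows(commands=[[[0.2,0,0,10,0],[0.2,0,0,30,0],[0.2,0,0,40,0],[0.2,0,0,40,0],[0.2,0,0,30,0],[0.2,0,0,0,0]]])

```text
clock: 8.2
eef_pos: [0.4641, 0.1539, 0.1931]
orientation: [0.709, -0.007, -0.001, -0.705]
ft_force: [0.8, 0.1, 0.3]
finger_gap: 0.0685
```

```bash
python3 -c "
from st import *; tgt(.6535,.1865,.15)
p,d=shot('scene','c'); cv2.imwrite('pics/zc.png',cv2.resize(p[60:290,270:480],None,fx=2,fy=2))
"
```

```text
t8.2 eef [464.1 153.9 193.1] d [189.4  32.6 -43.1] yaw -0.008 app [-0.012 -0.005 -1.   ] F [0.8 0.1 0.3] gap 68.5
```

View pics/zc.png

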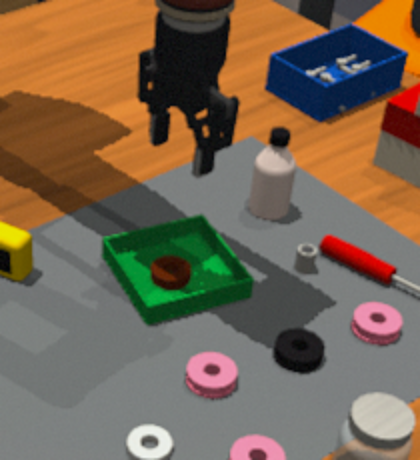

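>>> play_rows(commands=[[[0.05,20,3,0,0],[0.05,35,6,-5,0],[0.05,35,6,-10,0],[0.05,35,6,-10,0],[0.05,35,6,-10,0],[0.05,20,4,-10,0],[0.05,8,2,0,0],[0.05,0,0,0,0],[0.05,0,0,0,0]]])

```text
clock: 9.15
eef_pos: [0.6505, 0.1866, 0.1343]
orientation: [0.71, -0.013, -0.008, -0.704]
ft_force: [-0.4, 0.4, 0.0]
finger_gap: 0.0812
```

```bash
python3 -c "
from st import *; tgt(.6535,.1865,.08)"
```

```text
t9.2 eef [650.5 186.6 134.3] d [  3.   -0.1 -54.3] yaw -0.008 app [-0.03  -0.008 -1.   ] F [-0.4  0.4  0. ] gap 81.2
```

>>> play_rows(commands=[[[0.05,3,0,-15,0],[0.05,0,0,-25,0],[0.05,0,0,-20,0],[0.05,0,0,-10,0],[0.05,0,0,-10,0],[0.05,0,0,0,0],[0.05,0,0,0,0]]])

```text
clock: 9.85
eef_pos: [0.6507, 0.1866, 0.0526]
orientation: [0.71, -0.012, -0.007, -0.704]
ft_force: [0.7, -0.5, 0.3]
finger_gap: 0.0811
```

```bash
python3 -c "
from st import *; tgt(.6535,.1865,.027)"
```

```text
t9.8 eef [650.7 186.6  52.6] d [  2.8  -0.1 -25.6] yaw -0.007 app [-0.027 -0.007 -1.   ] F [ 0.7 -0.5  0.3] gap 81.1
```

>>> play_rows(commands=[[[0.05,3,0,-8,0],[0.05,0,0,-8,0],[0.05,0,0,-6,0],[0.05,0,0,-2,0],[0.05,0,0,0,0],[0.05,0,0,0,0]]])

```text
clock: 10.45
eef_pos: [0.6558, 0.1868, 0.029]
orientation: [0.709, -0.011, -0.006, -0.705]
ft_force: [1.3, 0.3, 0.3]
finger_gap: 0.0812
```

```bash
python3 -c "
from st import *; tgt(.6535,.1865,.027)"
```

```text
t10.4 eef [655.8 186.8  29. ] d [-2.3 -0.3 -2. ] yaw -0.007 app [-0.023 -0.007 -1.   ] F [1.3 0.3 0.3] gap 81.2
```

>>> play_rows(commands=[[[0.05,-2,0,-3,0],[0.05,0,0,0,0],[0.5,0,0,0,0],[0.5,0,0,0,0],[0.5,0,0,0,0],[0.5,0,0,0,0],[0.5,0,0,0,0],[0.5,0,0,0,0],[0.5,0,0,0,0]]])

```text
clock: 11.35
eef_pos: [0.6543, 0.187, 0.0271]
orientation: [0.709, -0.01, -0.005, -0.705]
ft_force: [-0.5, 0.7, 0.4]
finger_gap: 0.0549
```

```bash
python3 -c "
from st import *; tgt(.6535,.1865,.027)"
```

```text
t11.3 eef [654.3 187.   27.1] d [-0.8 -0.5 -0.1] yaw -0.007 app [-0.021 -0.006 -1.   ] F [-0.5  0.7  0.4] gap 54.9
```

>>> play_rows(commands=[[[0.6,0,0,5,0],[0.6,0,0,20,0],[0.6,0,0,35,0],[0.6,0,0,40,0],[0.6,0,0,30,0],[0.6,0,0,5,0],[0.6,-10,-15,0,0],[0.6,-20,-34,0,0],[0.6,-24,-40,0,0],[0.6,-24,-40,0,0],[0.6,-24,-40,0,0],[0.6,-24,-40,0,0]]])

```text
clock: 12.55
eef_pos: [0.5178, -0.0233, 0.1561]
orientation: [0.709, -0.011, -0.013, -0.705]
ft_force: [0.7, -1.5, -2.1]
finger_gap: 0.0548
```

```bash
python3 -c "
from st import *; tgt(.4447,-.169,.15)"
```

```text
t12.6 eef [517.8 -23.3 156.1] d [ -73.1 -145.7   -6.1] yaw 0.002 app [-0.034 -0.006 -0.999] F [ 0.7 -1.5 -2.1] gap 54.8
```

>>> play_rows(commands=[[[0.6,-20,-40,0,0],[0.6,-20,-40,0,0],[0.6,-16,-30,0,0],[0.6,-8,-15,0,0],[0.6,-2,-5,0,0],[0.6,0,0,0,0],[0.6,0,0,0,0]]])

```text
clock: 13.25
eef_pos: [0.4406, -0.1593, 0.1473]
orientation: [0.708, -0.017, -0.015, -0.706]
ft_force: [0.7, -0.2, -1.7]
finger_gap: 0.0547
```

```bash
python3 -c "
from st import *; tgt(.4447,-.169,.125)"
```

```text
t13.2 eef [ 440.6 -159.3  147.3] d [  4.1  -9.7 -22.3] yaw -0.004 app [-0.045 -0.002 -0.999] F [ 0.7 -0.2 -1.7] gap 54.7
```

>>> play_rows(commands=[[[0.6,3,-5,0,0],[0.6,2,-4,0,0],[0.6,0,0,-5,0],[0.6,0,0,-5,0],[0.6,0,0,0,0],[0.6,0,0,0,0],[0.6,0,0,0,0]]])

```text
clock: 13.95
eef_pos: [0.4475, -0.1656, 0.1354]
orientation: [0.707, -0.016, -0.017, -0.707]
ft_force: [-0.4, -1.1, -2.9]
finger_gap: 0.0549
```

```bash
python3 -c "
from st import *; tgt(.4455,-.169,.125)
p,d=shot('scene','d'); cv2.imwrite('pics/zd.png',cv2.resize(p[130:290,170:330],None,fx=3,fy=3))
"
```

```text
t13.9 eef [ 447.5 -165.6  135.4] d [ -2.   -3.4 -10.4] yaw 0.001 app [-0.046 -0.001 -0.999] F [-0.4 -1.1 -2.9] gap 54.9
```

View pics/zd.png

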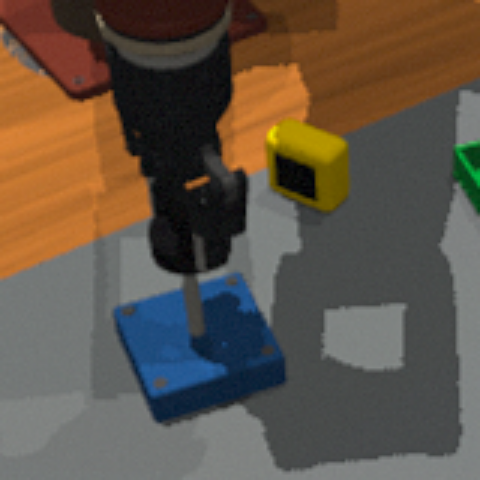

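>>> play_rows(commands=[[[0.6,-2,-3,0,0],[0.6,0,0,-5,0],[0.6,0,0,-5,0],[0.6,0,0,0,0],[0.6,0,0,0,0]]])

```text
clock: 14.5
eef_pos: [0.4453, -0.1692, 0.1248]
orientation: [0.707, -0.016, -0.016, -0.707]
ft_force: [0.5, -0.4, -1.3]
finger_gap: 0.0544
```

```bash
python3 -c "
from st import *; tgt(.4458,-.169,.125)"
```

```text
t14.5 eef [ 445.3 -169.2  124.8] d [0.5 0.2 0.2] yaw 0.001 app [-0.045 -0.001 -0.999] F [ 0.5 -0.4 -1.3] gap 54.4
```

>>> play_rows(commands=[[[0.6,0,0,-6,0],[0.6,0,0,-8,0],[0.6,0,0,-8,0],[0.6,0,0,-8,0],[0.6,0,0,-8,0],[0.6,0,0,-8,0],[0.6,0,0,-4,0],[0.6,0,0,0,0],[0.6,0,0,0,0]]])

```text
clock: 15.4
eef_pos: [0.4446, -0.1686, 0.0692]
orientation: [-0.707, 0.016, 0.017, 0.707]
ft_force: [-0.3, 0.3, -2.0]
finger_gap: 0.0547
```

```bash
python3 -c "
from st import *; tgt(.4455,-.169,.0575)"
```

```text
t15.4 eef [ 444.6 -168.6   69.2] d [  0.9  -0.4 -11.7] yaw 0.001 app [-0.047  0.    -0.999] F [-0.3  0.3 -2. ] gap 54.7
```

>>> play_rows(commands=[[[0.6,0,0,-4,0],[0.6,0,0,-4,0],[0.6,0,0,-3,0],[0.6,0,0,0,0]]])

```text
clock: 15.8
eef_pos: [0.4454, -0.1691, 0.0583]
orientation: [0.707, -0.016, -0.016, -0.707]
ft_force: [-0.5, 0.4, -2.2]
finger_gap: 0.0548
```

```bash
python3 -c "
from st import *; tgt(.4455,-.169,.0575)"
```

```text
t15.8 eef [ 445.4 -169.1   58.3] d [ 0.1  0.1 -0.8] yaw 0.001 app [-0.045 -0.001 -0.999] F [-0.5  0.4 -2.2] gap 54.8
```

>>> play_rows(commands=[[[0.6,0,0,-1,0],[0.1,0,0,0,0],[0.1,0,0,0,0],[0.1,0,0,0,0],[0.1,0,0,10,0],[0.1,0,0,20,0],[0.1,0,0,25,0],[0.1,0,0,25,0],[0.1,0,0,20,0],[0.1,0,0,10,0],[0.1,0,0,0,0]]])

```text
clock: 16.9
eef_pos: [0.4463, -0.1696, 0.1767]
orientation: [0.708, -0.014, -0.015, -0.706]
ft_force: [0.5, 0.8, -0.0]
finger_gap: 0.0769
```

```bash
python3 -c "
from st import *; tgt(.6657,-.1712,.15)
p,d=shot('scene','e'); cv2.imwrite('pics/ze.png',cv2.resize(p[130:290,170:330],None,fx=3,fy=3))
"
```

```text
t16.9 eef [ 446.3 -169.6  176.7] d [219.4  -1.6 -26.7] yaw 0.001 app [-0.041 -0.003 -0.999] F [ 0.5  0.8 -0. ] gap 76.9
```

View pics/ze.png

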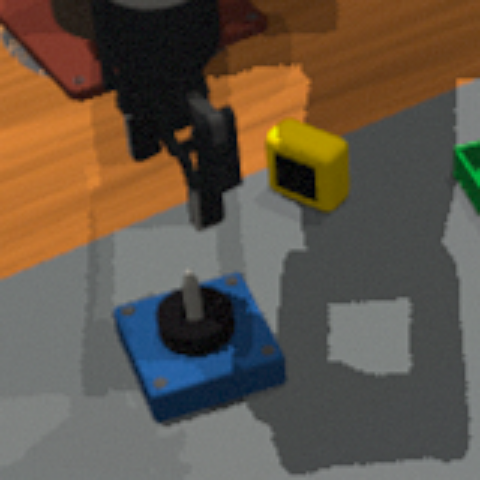

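>>> play_rows(commands=[[[0.2,15,0,0,0],[0.2,25,0,0,0],[0.2,25,0,0,0],[0.2,25,0,-5,0],[0.2,25,0,-5,0],[0.2,25,0,-5,0],[0.2,25,0,-5,0],[0.2,20,0,-5,0],[0.2,15,0,0,0],[0.2,8,0,0,0],[0.2,0,0,0,0]]])

```text
clock: 18.05
eef_pos: [0.6529, -0.1655, 0.1304]
orientation: [-0.704, 0.024, 0.024, 0.709]
ft_force: [-0.2, 0.0, 0.8]
finger_gap: 0.0681
```

```bash
python3 -c "
from st import *; tgt(.6662,-.1712,.08)"
```

```text
t18.1 eef [ 652.9 -165.5  130.4] d [ 13.3  -5.7 -50.4] yaw 0.0 app [-0.067  0.007 -0.998] F [-0.2  0.   0.8] gap 68.1
```

>>> play_rows(commands=[[[0.2,0,0,2,-0.1],[0.2,0,0,2,-0.14],[0.2,0,0,2,-0.14],[0.2,0,0,2,-0.14],[0.2,0,0,2,-0.14],[0.2,0,0,2,-0.14],[0.2,0,0,2,-0.14],[0.2,0,0,2,-0.14],[0.2,0,0,2,-0.14],[0.2,0,0,2,-0.14],[0.2,0,0,2,-0.14],[0.2,0,0,2,-0.14]]])

```text
clock: 19.25
eef_pos: [0.6397, -0.1645, 0.1475]
orientation: [-0.443, 0.552, -0.514, 0.486]
ft_force: [0.1, 1.2, 0.2]
finger_gap: 0.0684
```

```bash
python3 -c "
from st import *; tgt(.6662,-.1712,.08)"
```

```text
t19.2 eef [ 639.7 -164.5  147.5] d [ 26.5  -6.7 -67.5] yaw -1.708 app [ 0.011  0.08  -0.997] F [0.1 1.2 0.2] gap 68.4
```

>>> play_rows(commands=[[[0.2,2,0,0,-0.14],[0.2,2,0,0,-0.14],[0.2,2,0,0,-0.14],[0.2,2,0,0,-0.14],[0.2,2,0,0,-0.14],[0.2,2,0,0,-0.14],[0.2,2,0,0,-0.1],[0.2,0,0,0,0]]])

```text
clock: 20.05
eef_pos: [0.6452, -0.1645, 0.1446]
orientation: [-0.131, 0.698, -0.68, 0.183]
ft_force: [-0.5, 0.9, 0.2]
finger_gap: 0.0682
```

```bash
python3 -c "
from st import *; tgt(.6662,-.1712,.08)"
```

```text
t20.1 eef [ 645.2 -164.5  144.6] d [ 21.   -6.7 -64.6] yaw -2.694 app [ 0.066  0.04  -0.997] F [-0.5  0.9  0.2] gap 68.2
```

>>> play_rows(commands=[[[0.2,-45,0,5,-0.1],[0.2,-45,0,5,-0.1],[0.2,-45,0,5,0],[0.2,-45,0,5,0],[0.2,45,0,5,0],[0.2,45,0,5,0],[0.2,45,0,5,0],[0.2,45,0,5,0],[0.2,0,0,0,0],[0.2,0,0,0,0]]])

```text
clock: 21.05
eef_pos: [0.616, -0.1534, 0.1675]
orientation: [-0.078, 0.714, -0.687, 0.109]
ft_force: [-0.4, 0.9, -0.1]
finger_gap: 0.068
```

```bash
python3 -c "
from st import *; tgt(.6662,-.1712,.08);print(sense()['joint_pos'].round(2))"
```

```text
t21.1 eef [ 616.  -153.4  167.5] d [ 50.2 -17.8 -87.5] yaw -2.878 app [ 0.038  0.043 -0.998] F [-0.4  0.9 -0.1] gap 68.0
[-0.39  0.3   1.6   0.06  1.22  2.46]
```

>>> play_rows(commands=[[[0.2,-45,0,0,0],[0.2,-45,0,0,0],[0.2,-45,0,0,0],[0.2,45,-2,0,0],[0.2,45,-4,0,0],[0.2,45,-4,0,0],[0.2,30,-4,0,0],[0.2,15,-4,0,0],[0.2,0,0,0,0],[0.2,0,0,0,0]]])

```text
clock: 22.05
eef_pos: [0.6257, -0.1607, 0.1511]
orientation: [-0.094, 0.721, -0.679, 0.1]
ft_force: [-0.3, -0.3, 0.0]
finger_gap: 0.0683
```

```bash
python3 -c "
from st import *; tgt(.6662,-.1712,.08);print(sense()['joint_pos'].round(2))"
```

```text
t22.1 eef [ 625.7 -160.7  151.1] d [ 40.5 -10.5 -71.1] yaw -2.867 app [ 0.     0.059 -0.998] F [-0.3 -0.3  0. ] gap 68.3
[-0.4   0.37  1.55  0.06  1.25  2.45]
```

>>> play_rows(commands=[[[0.3,10,-3,0,0],[0.3,15,-4,-5,0],[0.3,12,-4,-10,0],[0.3,5,-2,-15,0],[0.3,0,0,-15,0],[0.3,0,0,-10,0],[0.3,0,0,0,0],[0.3,0,0,0,0]]])

```text
clock: 22.85
eef_pos: [0.6635, -0.174, 0.0925]
orientation: [-0.095, 0.722, -0.679, 0.099]
ft_force: [-0.2, 0.2, 0.1]
finger_gap: 0.0604
```

```bash
python3 -c "
from st import *; tgt(.6657,-.1724,.029)"
```

```text
t22.9 eef [ 663.5 -174.    92.5] d [  2.2   1.6 -63.5] yaw -2.867 app [-0.004  0.061 -0.998] F [-0.2  0.2  0.1] gap 60.4
```

>>> play_rows(commands=[[[0.3,2,1,-8,0],[0.3,0,0,-12,0],[0.3,0,0,-12,0],[0.3,0,0,-12,0],[0.3,0,0,-8,0],[0.3,0,0,-4,0],[0.3,0,0,0,0],[0.3,0,0,0,0]]])

```text
clock: 23.65
eef_pos: [0.6653, -0.1725, 0.0318]
orientation: [-0.096, 0.722, -0.679, 0.099]
ft_force: [0.1, -0.0, 0.3]
finger_gap: 0.0599
```

```bash
python3 -c "
from st import *; tgt(.6657,-.1724,.029)"
```

```text
t23.6 eef [ 665.3 -172.5   31.8] d [ 0.4  0.1 -2.8] yaw -2.866 app [-0.004  0.061 -0.998] F [ 0.1 -0.   0.3] gap 59.9
```

>>> play_rows(commands=[[[0.3,0,0,-3,0],[0.3,0,0,0,0],[0.8,0,0,0,0],[0.8,0,0,0,0],[0.8,0,0,0,0],[0.8,0,0,0,0],[0.8,0,0,0,0],[0.8,0,0,0,0],[0.8,0,0,0,0]]])

```text
clock: 24.55
eef_pos: [0.6664, -0.1731, 0.0305]
orientation: [-0.095, 0.721, -0.679, 0.1]
ft_force: [-0.2, -0.8, -0.1]
finger_gap: 0.0333
```

```bash
python3 -c "
from st import *; tgt(.6657,-.1724,.029)"
```

```text
t24.6 eef [ 666.4 -173.1   30.5] d [-0.7  0.7 -1.5] yaw -2.866 app [-0.001  0.06  -0.998] F [-0.2 -0.8 -0.1] gap 33.3
```

>>> play_rows(commands=[[[0.9,0,0,5,0],[0.9,0,0,15,0],[0.9,0,0,30,0],[0.9,0,0,35,0],[0.9,0,0,30,0],[0.9,0,0,10,0],[0.9,-15,0,2,0],[0.9,-25,0,2,0],[0.9,-30,0,2,0],[0.9,-30,0,2,0],[0.9,-30,0,2,0],[0.9,-30,0,2,0]]])

```text
clock: 25.75
eef_pos: [0.5025, -0.1719, 0.1775]
orientation: [-0.094, 0.72, -0.68, 0.102]
ft_force: [0.8, -0.4, -0.9]
finger_gap: 0.0335
```

```bash
python3 -c "
from st import *; tgt(.445,-.1713,.13)"
```

```text
t25.8 eef [ 502.5 -171.9  177.5] d [-57.5   0.6 -47.5] yaw -2.864 app [ 0.003  0.058 -0.998] F [ 0.8 -0.4 -0.9] gap 33.5
```

>>> play_rows(commands=[[[0.9,-22,0,-3,0],[0.9,-16,0,-5,0],[0.9,-8,0,-8,0],[0.9,-3,0,-10,0],[0.9,0,0,-8,0],[0.9,0,0,0,0],[0.9,0,0,0,0]]])

```text
clock: 26.45
eef_pos: [0.4489, -0.1712, 0.1408]
orientation: [-0.094, 0.72, -0.68, 0.101]
ft_force: [-0.1, 0.0, -0.3]
finger_gap: 0.0334
```

```bash
python3 -c "
from st import *; tgt(.445,-.1713,.13)"
```

```text
t26.4 eef [ 448.9 -171.2  140.8] d [ -3.9  -0.1 -10.8] yaw -2.865 app [ 0.003  0.058 -0.998] F [-0.1  0.  -0.3] gap 33.4
```

>>> play_rows(commands=[[[0.9,-4,0,-3,0],[0.9,0,0,-4,0],[0.9,0,0,-4,0],[0.9,0,0,0,0],[0.9,0,0,0,0]]])

```text
clock: 26.95
eef_pos: [0.446, -0.1714, 0.1292]
orientation: [-0.094, 0.72, -0.68, 0.102]
ft_force: [0.8, 0.5, -1.0]
finger_gap: 0.0328
```

```bash
python3 -c "
from st import *; tgt(.445,-.1713,.13)
p,d=shot('scene','f'); cv2.imwrite('pics/zf.png',cv2.resize(p[160:280,180:300],None,fx=4,fy=4))
c,a,r=blob(p,'spacer',(205,190,258,245)); print(c,a,r,cast('scene',c,.107))
"
```

```text
t26.9 eef [ 446.  -171.4  129.2] d [-1.   0.1  0.8] yaw -2.864 app [ 0.003  0.058 -0.998] F [ 0.8  0.5 -1. ] gap 32.8
[228.375      213.76747312] 124.0 ((227.9951171875, 214.14389038085938), (15.924212455749512, 9.28912353515625), 77.90524291992188) [ 0.44219254 -0.17425801  0.107     ]
```

View pics/zf.png

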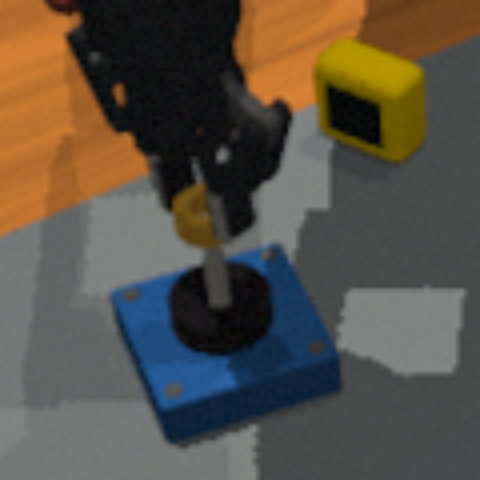

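```bash
python3 -c "
from h import *
p=cv2.imread('pics/scenef.png')[180:245,205:260]; p=cv2.resize(p,None,fx=10,fy=9,interpolation=cv2.INTER_CUBIC); cv2.imwrite('pics/zf2.png',np.clip(p*1.8,0,255).astype(np.uint8))
"
```

```text
(no output)
```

View pics/zf2.png

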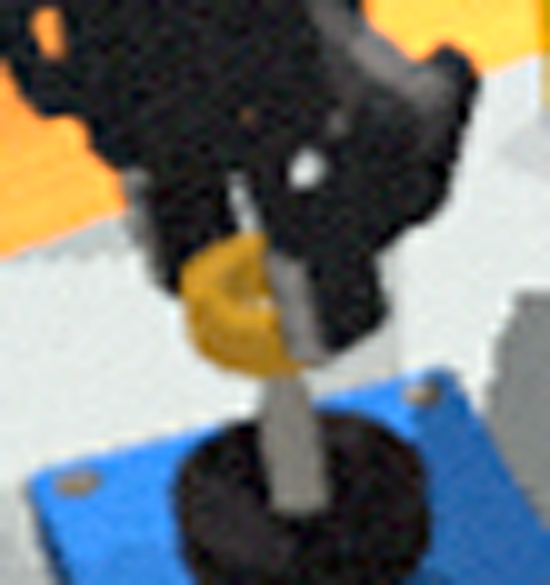

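>>> play_rows(commands=[[[0.9,-1,0,-6,0],[0.9,0,0,-7,0],[0.9,0,0,-7,0],[0.9,0,0,-7,0],[0.9,0,0,-7,0],[0.9,0,0,-5,0],[0.9,0,0,0,0],[0.9,0,0,0,0]]])

```text
clock: 27.8
eef_pos: [0.4444, -0.1711, 0.0861]
orientation: [-0.094, 0.72, -0.68, 0.101]
ft_force: [-0.6, -0.8, -1.2]
finger_gap: 0.0337
```

```bash
python3 -c "
from st import *; tgt(.445,-.1713,.079)"
```

```text
t27.8 eef [ 444.4 -171.1   86.1] d [ 0.6 -0.2 -7.1] yaw -2.864 app [ 0.002  0.058 -0.998] F [-0.6 -0.8 -1.2] gap 33.7
```

>>> play_rows(commands=[[[0.9,0,0,-3,0],[0.9,0,0,-3,0],[0.9,0,0,-1,0],[0.9,0,0,0,0],[0.9,0,0,0,0]]])

```text
clock: 28.3
eef_pos: [0.4451, -0.1715, 0.0793]
orientation: [-0.094, 0.72, -0.68, 0.102]
ft_force: [-0.1, 0.6, -1.7]
finger_gap: 0.033
```

>>> play_rows(commands=[[[0.3,0,0,0,0],[0.3,0,0,0,0],[0.3,0,0,0,0],[0.3,0,0,0,0],[0.3,0,0,10,0],[0.3,0,0,15,0],[0.3,0,0,20,0],[0.3,0,0,25,0],[0.3,0,0,20,0],[0.3,0,0,0,0]]])

```text
clock: 29.3
eef_pos: [0.4454, -0.1716, 0.1764]
orientation: [-0.093, 0.72, -0.68, 0.103]
ft_force: [-0.2, -0.8, -0.1]
finger_gap: 0.0599
```

```bash
python3 -c "
from st import *; tgt(.665,-.0395,.13)
p,d=shot('scene','g'); cv2.imwrite('pics/zg.png',cv2.resize(p[160:280,180:300],None,fx=3,fy=3))
"
```

```text
t29.3 eef [ 445.4 -171.6  176.4] d [219.6 132.1 -46.4] yaw -2.864 app [ 0.006  0.057 -0.998] F [-0.2 -0.8 -0.1] gap 59.9
```

View pics/zg.png

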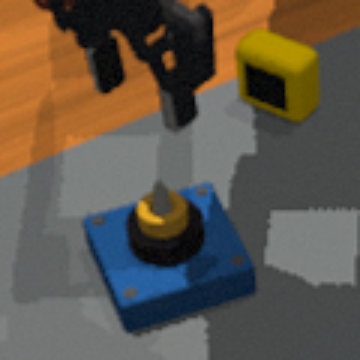

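>>> play_rows(commands=[[[0.2,12,7,0,0],[0.2,24,14,0,0],[0.2,25,15,0,0],[0.2,25,15,0,0],[0.2,25,15,0,0],[0.2,25,15,-3,0],[0.2,25,15,-5,0],[0.2,25,15,-5,0],[0.2,18,11,-5,0],[0.2,10,6,0,0],[0.2,0,0,0,0],[0.2,0,0,0,0]]])

```text
clock: 30.55
eef_pos: [0.6645, -0.0263, 0.136]
orientation: [-0.1, 0.724, -0.676, 0.094]
ft_force: [0.6, 0.1, -0.2]
finger_gap: 0.0683
```

```bash
python3 -c "
from st import *; tgt(.665,-.0397,.08)"
```

```text
t30.6 eef [664.5 -26.3 136. ] d [  0.5 -13.4 -56. ] yaw -2.866 app [-0.018  0.066 -0.998] F [ 0.6  0.1 -0.2] gap 68.3
```

>>> play_rows(commands=[[[0.2,0,-6,-5,0],[0.2,0,-6,-12,0],[0.2,0,-1,-15,0],[0.2,0,0,-15,0],[0.2,0,0,-15,0],[0.2,0,0,-12,0],[0.2,0,0,-8,0],[0.2,0,0,0,0],[0.2,0,0,0,0]]])

```text
clock: 31.45
eef_pos: [0.6602, -0.0421, 0.0434]
orientation: [-0.101, 0.725, -0.676, 0.091]
ft_force: [0.2, 0.4, 0.4]
finger_gap: 0.0683
```

```bash
python3 -c "
from st import *; tgt(.6654,-.0398,.0265)"
```

```text
t31.4 eef [660.2 -42.1  43.4] d [  5.2   2.3 -16.9] yaw -2.869 app [-0.024  0.067 -0.997] F [0.2 0.4 0.4] gap 68.3
```

>>> play_rows(commands=[[[0.2,3,1,-3,0],[0.2,2,1,-5,0],[0.2,0,0,-5,0],[0.2,0,0,-3,0],[0.2,0,0,0,0],[0.2,0,0,0,0]]])

```text
clock: 32.05
eef_pos: [0.6677, -0.0397, 0.0285]
orientation: [-0.1, 0.724, -0.676, 0.093]
ft_force: [-0.6, -0.1, 0.3]
finger_gap: 0.0688
```

```bash
python3 -c "
from st import *; tgt(.6654,-.0398,.0265)"
```

```text
t32.0 eef [667.7 -39.7  28.5] d [-2.3 -0.1 -2. ] yaw -2.869 app [-0.019  0.066 -0.998] F [-0.6 -0.1  0.3] gap 68.8
```

>>> play_rows(commands=[[[0.2,-2,0,-2,0],[0.2,0,0,0,0],[0.2,0,0,0,0],[0.65,0,0,0,0],[0.65,0,0,0,0],[0.65,0,0,0,0],[0.65,0,0,0,0],[0.65,0,0,0,0],[0.65,0,0,0,0]]])

```text
clock: 32.95
eef_pos: [0.6659, -0.04, 0.0274]
orientation: [-0.099, 0.724, -0.676, 0.093]
ft_force: [0.1, -0.6, -0.4]
finger_gap: 0.0457
```

```bash
python3 -c "
from st import *; tgt(.6654,-.0398,.0265)"
```

```text
t33.0 eef [665.9 -40.   27.4] d [-0.5  0.2 -0.9] yaw -2.869 app [-0.018  0.066 -0.998] F [ 0.1 -0.6 -0.4] gap 45.7
```

>>> play_rows(commands=[[[0.75,0,0,5,0],[0.75,0,0,15,0],[0.75,0,0,30,0],[0.75,0,0,35,0],[0.75,0,0,30,0],[0.75,0,0,10,0],[0.75,-12,-7,2,0],[0.75,-22,-13,2,0],[0.75,-25,-15,2,0],[0.75,-25,-15,2,0],[0.75,-25,-15,2,0],[0.75,-25,-15,2,0]]])

```text
clock: 34.15
eef_pos: [0.527, -0.1193, 0.1726]
orientation: [-0.101, 0.724, -0.676, 0.095]
ft_force: [-0.7, -0.2, -0.7]
finger_gap: 0.0454
```

```bash
python3 -c "
from st import *; tgt(.4454,-.1707,.13)"
```

```text
t34.1 eef [ 527.  -119.3  172.6] d [-81.6 -51.4 -42.6] yaw -2.864 app [-0.017  0.066 -0.998] F [-0.7 -0.2 -0.7] gap 45.4
```

>>> play_rows(commands=[[[0.75,-22,-14,0,0],[0.75,-22,-14,0,0],[0.75,-16,-10,-4,0],[0.75,-9,-6,-6,0],[0.75,-3,-2,-8,0],[0.75,0,0,-8,0],[0.75,0,0,0,0],[0.75,0,0,0,0]]])

```text
clock: 34.95
eef_pos: [0.4492, -0.1668, 0.1436]
orientation: [-0.1, 0.724, -0.676, 0.094]
ft_force: [-0.0, -0.5, -1.5]
finger_gap: 0.0451
```

```bash
python3 -c "
from st import *; tgt(.4454,-.1707,.13)"
```

```text
t35.0 eef [ 449.2 -166.8  143.6] d [ -3.8  -3.9 -13.6] yaw -2.867 app [-0.019  0.067 -0.998] F [-0.  -0.5 -1.5] gap 45.1
```

>>> play_rows(commands=[[[0.75,-3,-3,-3,0],[0.75,-1,-1,-5,0],[0.75,0,0,-3,0],[0.75,0,0,0,0],[0.75,0,0,0,0]]])

```text
clock: 35.45
eef_pos: [0.4462, -0.1704, 0.1317]
orientation: [-0.101, 0.724, -0.676, 0.094]
ft_force: [-0.0, 0.0, -1.8]
finger_gap: 0.0453
```

```bash
python3 -c "
from st import *; tgt(.4454,-.1707,.13)
p,d=shot('scene','h'); cv2.imwrite('pics/zh.png',np.clip(cv2.resize(p[170:265,195:285],None,fx=6,fy=6,interpolation=cv2.INTER_CUBIC)*1.5,0,255).astype(np.uint8))
print(proj('scene',[.445,-.1692,.107])-[195,170])
"
```

```text
t35.5 eef [ 446.2 -170.4  131.7] d [-0.8 -0.3 -1.7] yaw -2.865 app [-0.018  0.067 -0.998] F [-0.   0.  -1.8] gap 45.3
[36.18767917 43.55739224]
```

View pics/zh.png

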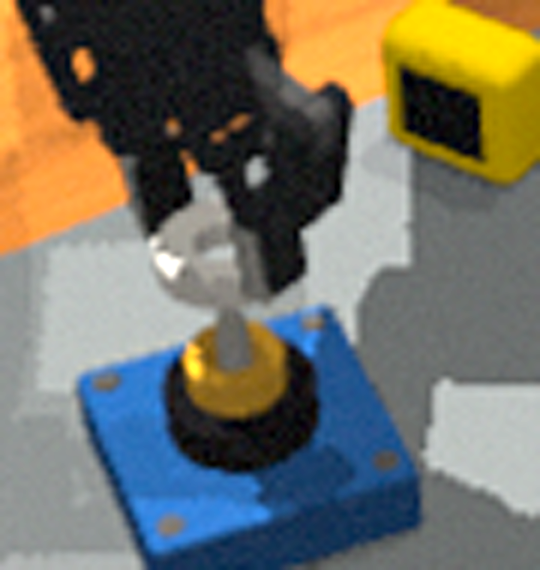

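>>> play_rows(commands=[[[0.75,-1,0,-6,0],[0.75,0,0,-6,0],[0.75,0,0,-6,0],[0.75,0,0,-6,0],[0.75,0,0,-5,0],[0.75,0,0,-3,0],[0.75,0,0,0,0],[0.75,0,0,0,0]]])

```text
clock: 36.3
eef_pos: [0.4449, -0.1702, 0.0965]
orientation: [-0.101, 0.724, -0.675, 0.094]
ft_force: [-0.5, -1.3, -1.9]
finger_gap: 0.0455
```

```bash
python3 -c "
from st import *; tgt(.4454,-.1707,.0917)"
```

```text
t36.3 eef [ 444.9 -170.2   96.5] d [ 0.5 -0.5 -4.8] yaw -2.865 app [-0.019  0.067 -0.998] F [-0.5 -1.3 -1.9] gap 45.5
```

>>> play_rows(commands=[[[0.75,0,0,-3,0],[0.75,0,0,-2,0],[0.75,0,0,0,0],[0.75,0,0,0,0]]])

```text
clock: 36.7
eef_pos: [0.4453, -0.1705, 0.0917]
orientation: [-0.101, 0.724, -0.676, 0.095]
ft_force: [-0.2, -0.6, -1.3]
finger_gap: 0.0454
```

>>> play_rows(commands=[[[0.2,0,0,0,0],[0.2,0,0,0,0],[0.2,0,0,0,0],[0.2,0,0,0,0],[0.2,0,0,10,0],[0.2,0,0,15,0],[0.2,0,0,20,0],[0.2,0,0,20,0],[0.2,0,0,15,0],[0.2,0,0,0,0]]])

```text
clock: 37.7
eef_pos: [0.446, -0.1709, 0.1789]
orientation: [-0.1, 0.723, -0.676, 0.096]
ft_force: [0.4, -0.3, 0.3]
finger_gap: 0.0679
```

```bash
python3 -c "
from st import *; tgt(.4014,-.3405,.13); print(sense()['joint_pos'].round(2))
p,d=shot('scene','i'); cv2.imwrite('pics/zi.png',cv2.resize(p[180:280,190:290],None,fx=4,fy=4))
I=np.load('top0.npz')['p']; c,_,_=blob(I,'cap',(445,290,480,330)); print(cast('top',c,.02),cast('top',c,.024)); c,_,_=blob(p,'cap',(135,250,180,285)); print(cast('scene',c,.012))
"
```

```text
t37.7 eef [ 446.  -170.9  178.9] d [ -44.6 -169.6  -48.9] yaw -2.865 app [-0.015  0.065 -0.998] F [ 0.4 -0.3  0.3] gap 67.9
[-0.56 -0.03  1.95  0.05  1.27  2.29]
[ 0.40107365 -0.33772673  0.02      ] [ 0.40091619 -0.33672187  0.024     ]
[ 0.40071153 -0.33722824  0.012     ]
```

View pics/zi.png

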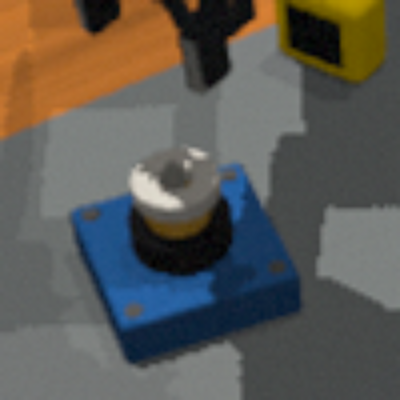

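>>> play_rows(commands=[[[0.2,-4,-12,0,0],[0.2,-6,-24,0,0],[0.2,-6,-25,0,0],[0.2,-6,-25,0,0],[0.2,-6,-25,-3,0],[0.2,-6,-25,-5,0],[0.2,-6,-18,-5,0],[0.2,-4,-8,-5,0],[0.2,0,0,0,0],[0.2,0,0,0,0]]])

```text
clock: 38.75
eef_pos: [0.3918, -0.3396, 0.1495]
orientation: [-0.104, 0.727, -0.672, 0.092]
ft_force: [0.0, 0.1, -0.0]
finger_gap: 0.0683
```

```bash
python3 -c "
from st import *; tgt(.4012,-.3393,.08)"
```

```text
t38.8 eef [ 391.8 -339.6  149.5] d [  9.4   0.3 -69.5] yaw -2.864 app [-0.027  0.075 -0.997] F [ 0.   0.1 -0. ] gap 68.3
```

>>> play_rows(commands=[[[0.2,5,0,-5,0],[0.2,4,0,-12,0],[0.2,0,0,-16,0],[0.2,0,0,-16,0],[0.2,0,0,-16,0],[0.2,0,0,-12,0],[0.2,0,0,-6,0],[0.2,0,0,0,0],[0.2,0,0,0,0]]])

```text
clock: 39.65
eef_pos: [0.4054, -0.3337, 0.0604]
orientation: [-0.106, 0.727, -0.671, 0.095]
ft_force: [-0.2, 0.6, 1.0]
finger_gap: 0.0683
```

```bash
python3 -c "
from st import *; tgt(.4015,-.3395,.031)"
```

```text
t39.6 eef [ 405.4 -333.7   60.4] d [ -3.9  -5.8 -29.4] yaw -2.855 app [-0.027  0.076 -0.997] F [-0.2  0.6  1. ] gap 68.3
```

>>> play_rows(commands=[[[0.2,-2,-3,-2,0],[0.2,-2,-3,-5,0],[0.2,0,0,-6,0],[0.2,0,0,-6,0],[0.2,0,0,-4,0],[0.2,0,0,-2,0],[0.2,0,0,0,0],[0.2,0,0,0,0]]])

```text
clock: 40.45
eef_pos: [0.4019, -0.3418, 0.0352]
orientation: [-0.105, 0.726, -0.673, 0.096]
ft_force: [0.2, -0.3, -0.3]
finger_gap: 0.0684
```

```bash
python3 -c "
from st import *; tgt(.4015,-.3395,.031)"
```

```text
t40.5 eef [ 401.9 -341.8   35.2] d [-0.4  2.3 -4.2] yaw -2.856 app [-0.024  0.073 -0.997] F [ 0.2 -0.3 -0.3] gap 68.4
```

>>> play_rows(commands=[[[0.2,0,2,-2,0],[0.2,0,0,-2,0],[0.2,0,0,0,0],[0.75,0,0,0,0],[0.75,0,0,0,0],[0.75,0,0,0,0],[0.75,0,0,0,0],[0.75,0,0,0,0],[0.75,0,0,0,0],[0.75,0,0,0,0]]])

```text
clock: 41.45
eef_pos: [0.4025, -0.34, 0.0317]
orientation: [-0.105, 0.726, -0.673, 0.096]
ft_force: [0.5, -0.2, 0.7]
finger_gap: 0.0383
```

```bash
python3 -c "
from st import *; tgt(.4015,-.3395,.031)"
```

```text
t41.5 eef [ 402.5 -340.    31.7] d [-1.   0.5 -0.7] yaw -2.856 app [-0.023  0.071 -0.997] F [ 0.5 -0.2  0.7] gap 38.3
```

>>> play_rows(commands=[[[0.85,0,0,5,0],[0.85,0,0,15,0],[0.85,0,0,30,0],[0.85,0,0,35,0],[0.85,0,0,30,0],[0.85,0,0,15,0],[0.85,3,12,0,0],[0.85,6,22,0,0],[0.85,6,25,0,0],[0.85,6,25,0,0],[0.85,6,25,0,0]]])

```text
clock: 42.55
eef_pos: [0.4282, -0.2257, 0.1718]
orientation: [-0.103, 0.726, -0.674, 0.095]
ft_force: [-0.5, 0.0, -0.9]
finger_gap: 0.0386
```

```bash
python3 -c "
from st import *; tgt(.4455,-.1712,.14)"
```

```text
t42.5 eef [ 428.2 -225.7  171.8] d [ 17.3  54.5 -31.8] yaw -2.861 app [-0.022  0.071 -0.997] F [-0.5  0.  -0.9] gap 38.6
```

>>> play_rows(commands=[[[0.85,6,19,0,0],[0.85,5,13,0,0],[0.85,3,8,-3,0],[0.85,1,3,-5,0],[0.85,0,0,-5,0],[0.85,0,0,0,0],[0.85,0,0,0,0],[0.85,0,0,0,0]]])

```text
clock: 43.35
eef_pos: [0.4409, -0.1742, 0.1541]
orientation: [-0.106, 0.727, -0.672, 0.094]
ft_force: [0.2, -0.1, -0.1]
finger_gap: 0.0389
```

```bash
python3 -c "
from st import *; tgt(.4455,-.1712,.14)"
```

```text
t43.4 eef [ 440.9 -174.2  154.1] d [  4.6   3.  -14.1] yaw -2.858 app [-0.028  0.076 -0.997] F [ 0.2 -0.1 -0.1] gap 38.9
```

>>> play_rows(commands=[[[0.85,3,2,-2,0],[0.85,1,1,-4,0],[0.85,0,0,-4,0],[0.85,0,0,0,0],[0.85,0,0,0,0]]])

```text
clock: 43.85
eef_pos: [0.4453, -0.1721, 0.1434]
orientation: [-0.105, 0.727, -0.672, 0.094]
ft_force: [0.8, -0.3, -1.2]
finger_gap: 0.0386
```

```bash
python3 -c "
from st import *; tgt(.4455,-.1712,.14)
p,d=shot('scene','j'); cv2.imwrite('pics/zj.png',np.clip(cv2.resize(p[170:265,195:285],None,fx=6,fy=6,interpolation=cv2.INTER_CUBIC)*1.5,0,255).astype(np.uint8))
print((proj('scene',[.445,-.1692,.123])-[195,170])*6)
"
```

```text
t43.9 eef [ 445.3 -172.1  143.4] d [ 0.2  0.9 -3.4] yaw -2.86 app [-0.027  0.075 -0.997] F [ 0.8 -0.3 -1.2] gap 38.6
[212.06752445 226.31001118]
```

View pics/zj.png

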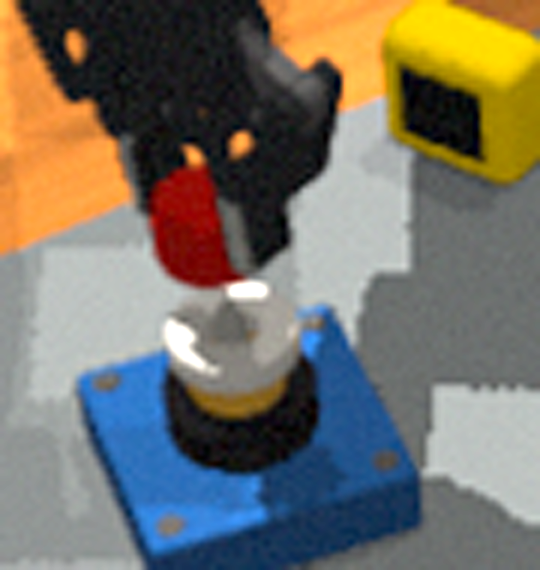

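>>> play_rows(commands=[[[0.85,1,2,-4,0],[0.85,0,0,-6,0],[0.85,0,0,-6,0],[0.85,0,0,-5,0],[0.85,0,0,-4,0],[0.85,0,0,0,0],[0.85,0,0,0,0]]])

```text
clock: 44.6
eef_pos: [0.446, -0.1697, 0.1158]
orientation: [-0.105, 0.727, -0.672, 0.093]
ft_force: [0.3, 0.1, 0.5]
finger_gap: 0.0387
```

```bash
python3 -c "
from st import *; tgt(.4458,-.1702,.108)"
```

```text
t44.6 eef [ 446.  -169.7  115.8] d [-0.2 -0.5 -7.8] yaw -2.859 app [-0.028  0.076 -0.997] F [0.3 0.1 0.5] gap 38.7
```

>>> play_rows(commands=[[[0.85,0,0,-3,0],[0.85,0,0,-3,0],[0.85,0,0,-2,0],[0.85,0,0,0,0],[0.85,0,0,0,0]]])

```text
clock: 45.1
eef_pos: [0.4465, -0.17, 0.1077]
orientation: [-0.105, 0.727, -0.672, 0.094]
ft_force: [-0.7, 0.2, 0.9]
finger_gap: 0.0383
```

```bash
python3 -c "
from st import *; tgt(.4458,-.1702,.108)"
```

```text
t45.1 eef [ 446.5 -170.   107.7] d [-0.7 -0.2  0.3] yaw -2.86 app [-0.027  0.075 -0.997] F [-0.7  0.2  0.9] gap 38.3
```

Fully down without contact force building up; release, retreat, look.

>>> play_rows(commands=[[[0.3,0,0,0,0],[0.3,0,0,0,0],[0.3,0,0,0,0],[0.3,0,0,0,0],[0.3,0,0,10,0],[0.3,0,0,15,0],[0.3,0,0,25,0],[0.3,0,0,30,0],[0.3,0,0,30,0],[0.3,0,0,10,0],[0.3,0,0,0,0]]])

```text
clock: 46.2
eef_pos: [0.4457, -0.1695, 0.2355]
orientation: [-0.105, 0.727, -0.672, 0.094]
ft_force: [-0.1, 0.5, 0.1]
finger_gap: 0.0596
```

```bash
python3 -c "
from st import *; tgt(.4458,-.1702,.108)
p,d=shot('scene','k'); cv2.imwrite('pics/zk.png',np.clip(cv2.resize(p[150:270,190:410],None,fx=3.6,fy=3.6,interpolation=cv2.INTER_CUBIC)*1.4,0,255).astype(np.uint8))
c,a,r=blob(p,'cap',(205,190,258,250)); print(c,a,r,cast('scene',c,.088))
"
```

```text
t46.2 eef [ 445.7 -169.5  235.5] d [ 1.000e-01 -7.000e-01 -1.275e+02] yaw -2.859 app [-0.026  0.074 -0.997] F [-0.1  0.5  0.1] gap 59.6
[232.871293   220.04033215] 281.0 ((233.0, 220.0), (18.0, 18.0), 90.0) [ 0.44506736 -0.16754838  0.088     ]
```

View pics/zk.png

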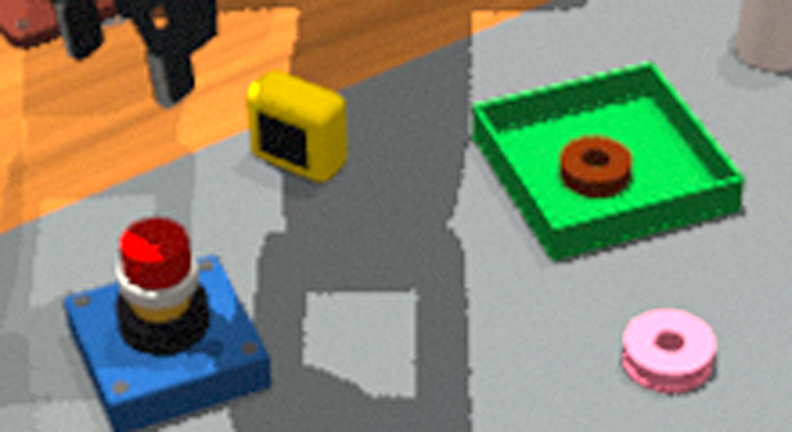

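```bash
python3 -c "
from rig import *; print(hand_in())"
```

```text
the job is handed in; nothing more can be done
None
```

The worn bush is in the green tray, and the pulley, spacer, collar and cap are stacked on the pin in that order. I handed the job in at about 46 s of the 120 s allowed; the hand-in reports no verdict.

- **Last picture:** the bush lies flat near the middle of the tray, and the stack stands upright on the pin. The cap measures about 2 mm or less from the pin axis, with camera bias of 1–2 mm. The gripper is open about 130 mm above where it released the cap.
- **Height and force:** the cap went down to its expected seated height with no measurable pressing force. I judged the pulley, spacer and collar seated from a picture after each release, not from a separate height measurement.
- **Bystanders:** I kept clear of the bottle and spanner throughout, but did not measure their final positions.
- **Did not go as planned:** fast moves gradually tilted the tool, by up to about 0.08 rad. I turned the wrist to bring that down and worked with the remaining tilt along the finger plane. Before the cap was lowered, the picture showed it about 3 mm to one side, so I shifted it 1–2 mm before seating it.

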